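# Stow a specimen rack under the hood of a cooling station

## Robot

A 7-joint arm with a two-finger parallel gripper is mounted at the origin on the work surface. World frame = base frame: x ahead of the robot, y to its left, z up, the work surface at z = 0. Lengths are in mm, angles in degrees, forces in N, time in s.
With the tool pointing down it reaches from about 350 to 775 mm from the base axis. Payload 3.1 kg.
Tool frame: the origin (TCP) lies between the finger pads; the fingertips stand 14 mm ahead of it and the grasp point (between the pads) lies 5 mm behind it (manip.tcp_to_tips is the distance from the TCP to the fingertips, in mm); z points along the fingers, y is the line along which they close (so a half turn about z gives the same grasp; the last joint's range is limited). The gripper opens to 85 mm and grips with 20 to 120 N. Pads are 22 mm wide; open, the fingers measure 114 mm over their backs; the gripper's body (76 mm by 85 mm) begins 54 mm behind the grasp point. The pads swing forward as they close: fully open they stand 13 mm farther back than shut.
Start: joints at [69.46, 17.813, 0.802, 86.603, -0.252, 75.585, -1.558], TCP at [171.373, -522.636, 245.304] pointing down, gripper open.
Joint ranges: [-154.91, 154.91], [-16.99, 109.72], [-72.82, 74.43], [7.12, 147.25], [-82.49, 262.49], [11.32, 116.49], [-174.64, 174.64]. Speed limits (degrees/s): [159.86, 159.86, 180, 180, 180, 180, 180].

## Interface

Orientations are given as [roll, pitch, yaw] about the fixed x, y, z axes, in that order (R = Rz(yaw) Ry(pitch) Rx(roll)).
In Python, from bench import telemetry, optics, job, boxes_of, landmark_of, manip gives the robot as it stands.
- The arm moves only by the tool apply_moves, never from a script. Its argument "moves" is a list that holds one entry, the list of rows, each a list of 4 numbers: the shift along the tool's x, y, z as a fraction of full scale, then the turn about the tool's z as a fraction of full scale. In form: [[[dx, dy, dz, roll], ...]]. A call has 1 to 5 rows; each row shifts and turns the commanded pose from where the row before left it, along the tool's axes as they then stand; what a row does not reach is not made up. Full scale, the value 1, is 50 cm for a shift and pi rad for a turn. A row lasts 1/10 s, in which the tool goes at most 50 mm and 8.59 degrees, less where a joint would pass 70% of its speed; a pose out of reach is approached as far as the arm can. A call with a number of a shift or a turn outside -1 to 1 is refused whole. A call with a gripper value outside its range is refused whole. "hand" is the closure in counts, from 0 (fully open) to 255 (shut), set as the call begins (left out, the last holds). The fingers move at their own pace and stop on an object; "newtons" is the grip in N (left out, the last holds). Time passes only in rows, so rows that do not move let the fingers close. It gives the time, the measured TCP pose, the force, the opening and the grip force at its end, in the units of the state.
- telemetry.get_obs(): the state, without advancing time (a new reading comes with each control period).
- optics.camera(name): name is "side" or "top" or "wrist"; returns a dict with "frame" (400x640x3 uint8, blue, green, red), "fx", "fy", "cx", "cy" (pixels), "distortion" ([k1, k2, p1, p2, k3] as OpenCV has them; the pictures are not rectified), "R" (3x3) and "t" (3): a world point X has camera coordinates R X + t. Camera axes: x right, y down, z forward; pixel columns grow to the right and rows downward; lengths in mm; the calibration is good to about 2 mm. A picture is of the moment at which its call begins. There is no depth.
- job.sign_off(): hands the job in; it is judged then, once.
Trained networks look in a picture, given as the dict that the camera call returned (one of the last four; its "shot" number tells which), for a name from the list of things; names that differ only in an ending like _2 or _b are one class to them, and where a whole thing is asked for, a point or a joint stands for the part that bears it (a point fixed in the world has none). Each returns a list of dicts, best first, with "conf" (0 to 1); they miss things now and then, are a little off and sometimes report something else, mostly with a low value. They report only what shows in the picture. A call takes as long as a camera call. They do not tell look-alikes from the thing itself.
- boxes_of(picture, label): "extent" ([left, top, width, height] in pixels, round what is visible of it).
- landmark_of(picture, label): "at" ([row, column] in pixels: a listed point, or the origin of a listed thing).
The state is a dict: "time_s": time; "q": joint angles; "joint_velocities": joint speeds; "tau": joint torques, N m; "position": TCP position; "eef_rot": TCP orientation; "force": force on the tool from outside, world axes, zero at the start; "wrist_torque": the same for the moment, N m; "finger_gap": finger opening in mm; "gripper_force": force on a finger pad.
Only numpy, scipy, OpenCV 4.12 (cv2) and the standard library are available. Lean on these libraries where they do the work, as an engineer would, in place of code of your own. Each camera call takes 0.05 s, during which the arm holds its last target. There are 200 camera calls.

## Task

Take the yellow specimen rack by its handle fin and set it on the cold packs between the guides of the cooling station, gently and still in the grip, not dropped, then leave it pushed fully home against the back stop under the hood, level and let go. How high the packs are piled is not known, so feel for them. Keep the rack upright all the way, do not push the robot against the station, and leave the white rack, the wipes jar and the blue block where they are.

Things in the scene. Friction and masses are not known exactly. Their poses are not given: they have to be found in the camera images.
- rack: yellow rack with green caps, to be stowed. 110 mm long (own x), 76 wide (own y); four capped tubes, cap tops 58 mm above its underside. In its middle an upright handle fin, 34 mm along x, 14 thick across y, top 115 mm up; only the fin stands above the caps. Origin: centre of underside, z up. Same turned end for end. 0.2 to 0.4 kg, balanced under the fin, sturdy.
- station: grey cooling station, fixed. Origin: on the bench below the rack's centre when home; own x runs from the open mouth (robot side) to the back stop, y left, z up. Two guide walls 12 mm thick, inner faces at y = +-43 mm, tops 75 mm above the bench, run from x = -130 mm to the stop; cheeks flare the mouth by 10 mm a side out to x = -160 mm.
- packs_edge (a point): bench-level point below the front edge of the cold packs, at x = -155 mm, y = 0 of the station, same axes. From here to the back stop a flat, level, rigid pile of light-blue packs fills the space between the guides. Its top is anywhere from 25 to 60 mm above the bench; its height is not reported.
- stop (a point): centre of the back stop's face at its top edge: x = +55 mm, y = 0 of the station, 100 mm above the bench; station's axes. A rigid wall 150 mm wide across y; the rack's end touches it when home.
- hood (a point): middle of the front edge of the clear hood (edge strip white), at its underside, 288 mm above the bench; station's axes. The hood is 18 mm thick, 200 mm wide, reaches from here 128 mm towards +x, on two posts behind the stop; sides and front open. The home rack's fin is 13 to 47 mm behind this edge, so the gripper must lean back out of the mouth, about 35 to 45 degrees from vertical.
- other_rack: white rack with red caps, a bystander; same shape and size as the yellow one (110 by 76 mm, 115 high). Origin: centre of its underside.
- wipes: white wipes jar with blue lid, 84 mm across, 170 mm high, a bystander. Origin: centre of its underside.
- foam_block: light-blue block with dark holes, 110 by 160 by 45 mm, a bystander. Origin: centre of its underside.
Mind the look-alikes: they are no part of the job. Of the things like the rack, leave any that is pink; of the rest the smaller one is meant.

How it is judged (in metres and radians):
On the way, in this order (a step that is already met when the one before it is completed fails the run):
1. the yellow rack is held by the fingers, lifted clear of the bench (more than 50 mm) (height (world z) of rack above 0.05 m and contact force between the fingers and rack above 1 N), for 0.2 s.
2. still held, the rack stands on the packs between the guides (contact force between rack and station above 0.5 N and contact force between the fingers and rack above 1 N and z of rack in the frame of station below 0.066 m and y of rack in the frame of station between -0.015 and 0.015 m and x of rack in the frame of station above -0.16 m and angle between rack's own z axis and vertical below 0.15 rad), for 0.1 s.
At the end, for the whole second after the job is handed in: the yellow rack stands level (within 3 degrees) and at rest on the packs between the guides, its end within 3 mm of the back stop, lying along the guides, and let go (x of rack in the frame of station between -0.003 and 0.003 m and y of rack in the frame of station between -0.008 and 0.008 m and z of rack in the frame of station between 0.02 and 0.066 m and angle between the x axis of rack and the x axis of station, either way round below 0.08 rad and angle between rack's own z axis and vertical below 0.05 rad and linear speed of rack below 0.01 m/s and contact force between the fingers and rack below 0.1 N); the robot touches nothing.
It fails at once if the rack is dropped (moves faster than 0.35 m/s while not held) (linear speed of rack above 0.35 m/s and contact force between the fingers and rack below 0.1 N).
It fails at once if the rack is tipped more than 30 degrees (angle between rack's own z axis and vertical above 0.52 rad).
It fails at once if the rack is pressed against the station with more than 70 N (contact force between rack and station above 70 N).
It fails at once if the robot pushes on the station with more than 15 N (contact force between any of the arm, the fingers and station above 15 N).
It fails at once if the white rack, the wipes jar or the blue block is moved more than 20 mm (distance of any of other_rack, wipes, foam_block from where it was at the start of the episode above 0.02 m).
It also fails if it takes over 51 s, if anything falls off the work surface, if the arm or the gripper's body presses on something with over 40 N, if the wrist force passes 120 N, or if a joint passes its speed limit or range.

## Working session

There is one attempt and no reset: what is moved stays moved. The work goes in short steps, Python scripts to look and compute and a tool call to move; the robot and the scene stay as the last step left them, time stands still between calls to the robot, and variables do not carry over. Pictures are saved under pics/ and viewed, at most 10 in all, crops included, and the job is handed in when it is done.

Besides the shell and the picture viewer there is one more tool, called after "Call:" as name(argument=value, ...), one argument or row to a line, values as JSON. apply_moves: Moves the arm, as the interface text tells. Its arguments: {"type":"object","properties":{"moves":{"type":"array"},"hand":{"type":"number"},"newtons":{"type":"number"}},"required":["moves"]}

```bash
ls; mkdir -p pics; python3 - <<'E'
from bench import telemetry, optics, job, boxes_of, landmark_of, manip
import cv2,numpy as np,pickle
print(telemetry.get_obs(), manip.tcp_to_tips)
d={}
for n in ["side","top"]:
    p=optics.camera(n); d[n]=p
    cv2.imwrite(f"pics/{n}0.png",p["frame"])
    print(n,p['fx'],p['fy'],p['cx'],p['cy'],p['distortion'],(-p['R'].T@p['t']).round(), p['R'].round(2).tolist())
    for l in ["rack","station","packs_edge","stop","hood","other_rack","wipes","foam_block"]:
        print(l,[(np.round(x['at']).tolist(),round(x['conf'],2)) for x in landmark_of(p,l)][:4],[(np.round(x['extent']).tolist(),round(x['conf'],2)) for x in boxes_of(p,l)][:4])
pickle.dump(d,open("d0.pkl","wb"))
a=np.vstack([d["top"]["frame"][:,:],d["side"]["frame"]]);cv2.imwrite("pics/both.png",cv2.resize(a,(480,600)))
E
```

```text
pics
{'time_s': 0.0, 'q': array([69.45891898, 17.86239779,  0.80149392, 86.69484668, -0.25184783,
       75.58276489, -1.55852553]), 'joint_velocities': array([ 0.01748506, -0.11626199,  0.0745389 , -0.04636429,  0.06262385,
        0.00786034, -0.13143042]), 'tau': array([-5.57973055e-05, -3.79920888e+01,  1.45964320e-01, -2.30592299e+01,
        1.22535008e-02,  1.34958987e-02, -2.29326105e-06]), 'position': array([ 171.13590009, -521.94971657,  244.18187438]), 'eef_rot': array([-1.79861872e+02,  5.83090757e-03,  1.81564026e+01]), 'force': array([ 0.01633761, -0.30325521,  0.71756173]), 'wrist_torque': array([ 0.00323501,  0.00927883, -0.02189599]), 'gripper_force': 0.0, 'finger_gap': 85.19082015610684} 14.0
side 430.5773326438496 430.5773326438496 320.32786446871194 201.64209603049204 [-0.1208981  0.         0.         0.         0.       ] [ 263.  637. 1021.] [[-0.93, -0.36, 0.01], [-0.27, 0.69, -0.67], [0.23, -0.63, -0.74]]
rack [([188.0, 360.0], 0.87), ([185.0, 412.0], 0.86), ([228.0, 408.0], 0.56)] [([393.0, 154.0, 39.0, 38.0], 0.91), ([380.0, 184.0, 61.0, 62.0], 0.75), ([342.
[... 835 characters left out ...]
5.0, 259.0, 47.0, 63.0], 0.96), ([398.0, 208.0, 30.0, 39.0], 0.93), ([423.0, 262.0, 50.0, 39.0], 0.72)]
station [([168.0, 288.0], 0.69)] [([232.0, 92.0, 99.0, 133.0], 0.84), ([376.0, 135.0, 57.0, 38.0], 0.51)]
packs_edge [([219.0, 300.0], 0.57)] [([230.0, 91.0, 99.0, 132.0], 0.8)]
stop [([141.0, 277.0], 0.75)] [([230.0, 91.0, 98.0, 134.0], 0.86)]
hood [([151.0, 277.0], 0.57)] [([226.0, 91.0, 100.0, 134.0], 0.59)]
other_rack [([202.0, 195.0], 0.58)] [([178.0, 175.0, 32.0, 44.0], 0.76), ([232.0, 91.0, 96.0, 133.0], 0.6)]
wipes [([153.0, 199.0], 0.65)] [([168.0, 123.0, 46.0, 41.0], 0.6), ([377.0, 133.0, 54.0, 39.0], 0.35)]
foam_block [([157.0, 401.0], 0.97)] [([376.0, 132.0, 58.0, 41.0], 0.59)]
```

```bash
python3 - <<'E'
import cv2,pickle,numpy as np
d=pickle.load(open("d0.pkl","rb"))
t=d["top"]["frame"][80:340,150:490];s=d["side"]["frame"][130:390,160:500]
cv2.imwrite("pics/c0.png",np.hstack([cv2.resize(t,(400,306)),cv2.resize(s,(400,306))]))
t=cv2.resize(d["top"]["frame"][190:340,340:490],(400,400),interpolation=2);s=cv2.resize(d["side"]["frame"][140:260,330:450],(400,400),interpolation=2)
cv2.imwrite("pics/c1.png",np.hstack([t,s]))
E
```

```text
(no output)
```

View pics/c0.png

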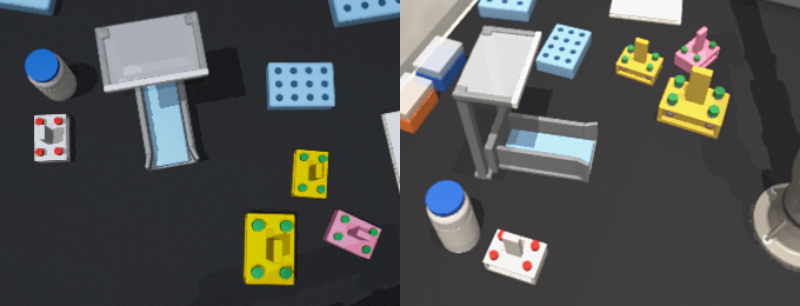

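View pics/c1.png

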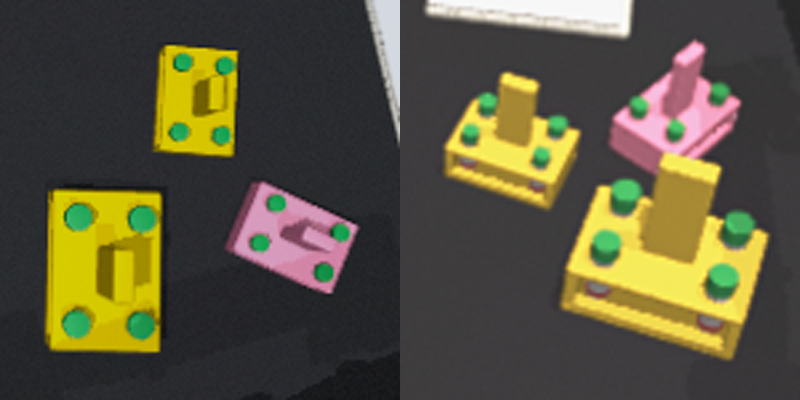

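Top view: the target, the smaller yellow rack, is at about (412,226) px with its caps around it. The larger yellow rack is at (374,280) and the pink one at (444,278). The station is at (285,170), mouth towards the robot.

```bash
cat > h.py <<'E'
import numpy as np,cv2
from scipy.optimize import least_squares
def ray(p,uv):
    K=np.array([[p['fx'],0,p['cx']],[0,p['fy'],p['cy']],[0,0,1]])
    n=cv2.undistortPoints(np.float64([[uv]]),K,np.float64(p['distortion']))[0,0]
    return -p['R'].T@p['t'], p['R'].T@np.r_[n,1]
def onz(p,uv,z):
    c,d=ray(p,uv); return c+d*(z-c[2])/d[2]
def proj(p,X):
    K=np.array([[p['fx'],0,p['cx']],[0,p['fy'],p['cy']],[0,0,1]])
    return cv2.projectPoints(np.float64(X).reshape(-1,1,3),cv2.Rodrigues(np.float64(p['R']))[0],np.float64(p['t']).reshape(3,1),K,np.float64(p['distortion']))[0][:,0]
def fit(obs,x0,z=0):  # obs: (pic, uv, local xyz) -> x,y,yaw(deg)
    def w(v,l):
        a=np.radians(v[2]);c,s=np.cos(a),np.sin(a)
        return [v[0]+c*l[0]-s*l[1],v[1]+s*l[0]+c*l[1],l[2]+z]
    r=least_squares(lambda v:np.concatenate([proj(p,w(v,l))[0]-uv for p,uv,l in obs]),x0,loss='soft_l1',f_scale=2,x_scale=[10,10,1])
    return r.x,r.fun.reshape(-1,2)
E
python3 - <<'E'
import pickle,cv2
from h import *
d=pickle.load(open("d0.pkl","rb"));T,S=d["top"],d["side"]
L=dict(station=(0,0,0),packs_edge=(-155,0,0),stop=(55,0,100),hood=(-30,0,288))
# hood x: fin -17..17 is 13..47 behind edge -> edge x=-30
top=dict(station=(288,168),packs_edge=(300,219),stop=(277,141),hood=(277,151))
sid=dict(station=(268,258),packs_edge=(320,267),stop=(247,237),hood=(274,192))
v,r=fit([(T,top[k],L[k]) for k in L]+[(S,sid[k],L[k]) for k in L],[500,50,0]);print("station",v.round(1),r.round(1).tolist())
for P,(x0,x1,y0,y1) in ((T,(395,430,205,250)),(S,(340,386,160,206))):
    hsv=cv2.cvtColor(P["frame"],cv2.COLOR_BGR2HSV)
    m=cv2.inRange(hsv,(50,100,40),(85,255,255));m2=np.zeros_like(m);m2[y0:y1,x0:x1]=m[y0:y1,x0:x1]
    n,_,st,c=cv2.connectedComponentsWithStats(m2)
    for i in range(1,n):
        if st[i,4]>5: print(c[i].round(1),st[i,4],onz(P,c[i],56).round(1))
print("rack", onz(T,(412,226),0),onz(S,(360,188),0))
for n,u in (("wipes",((199,153),(210,330))),("white",((195,202),(256,354))),("foam",((401,157),(299,177)))): print(n,onz(T,u[0],0).round(),onz(S,u[1],0).round())
print("big",onz(T,(374,289),0),onz(S,(408,228),0))
E
```

```text
station [643.6  37.   15.3] [[-3.0, 0.0], [-1.9, 0.8], [1.1, -0.5], [4.0, 1.7], [0.2, 1.9], [2.3, -2.3], [-2.0, 0.0], [-3.4, -0.7]]
[408.1 212.9] 38 [ 512.2 -306.    56. ]
[423.9 214.4] 36 [ 508.9 -349.6   56. ]
[406.9 239.1] 38 [ 440.7 -301.9   56. ]
[422.6 240.4] 33 [ 437.5 -344.8   56. ]
[355.8 170.4] 27 [ 509.1 -347.6   56. ]
[376.9 177.1] 26 [ 436.8 -343.3   56. ]
[350.7 179.8] 20 [ 511.  -300.7   56. ]
[371.9 186.5] 24 [ 440.  -296.8   56. ]
rack [ 481.80112994 -328.83454275    0.        ] [ 484.98762066 -330.25923787    0.        ]
wipes [684. 288.   0.] [690. 288.   0.]
white [540. 292.   0.] [552. 301.  -0.]
foam [ 683. -300.    0.] [ 692. -305.    0.]
big [ 303.67872902 -219.71877427    0.        ] [ 2.97553945e+02 -2.22201361e+02 -1.13686838e-13]
```

Call:
apply_moves(
  moves=[
    [[0.0874,-0.0234,0,0],[0.0874,-0.0234,0,0],[0.0874,-0.0234,0,0],[0.0874,-0.0234,0,0],[0.0874,-0.0234,0,0]],
  ],
  hand=0,
  newtons=60,
)

```text
time_s: 2.2
position: [362.1, -397.9, 245.5]
eef_rot: [180.0, -0.0, 18.1]
force: [0.0, -1.5, 0.8]
finger_gap: 85.1
gripper_force: 0.0
```

Call:
apply_moves(
  moves=[
    [[0.0874,-0.0234,0,0.024],[0.0874,-0.0234,0,0.0238],[0.0874,-0.0234,0,0.0238],[0,0,0,0.0238],[0,0,0,0.0238]],
  ],
)

```text
time_s: 2.7
position: [481.3, -331.6, 244.8]
eef_rot: [-179.9, 0.0, -3.2]
force: [-0.8, -1.7, -0.1]
finger_gap: 85.3
gripper_force: 0.0
```

```bash
python3 - <<'E'
from bench import telemetry, optics, landmark_of, boxes_of
from h import *
import pickle
p=optics.camera("wrist");cv2.imwrite("pics/w0.png",p["frame"]);pickle.dump(p,open("w0.pkl","wb"))
o=telemetry.get_obs();print(o["position"],o["eef_rot"],(-p['R'].T@p['t']).round(),p['R'].round(2).tolist())
hsv=cv2.cvtColor(p["frame"],cv2.COLOR_BGR2HSV)
m=cv2.inRange(hsv,(50,100,40),(85,255,255));n,_,st,c=cv2.connectedComponentsWithStats(m)
for i in range(1,n):
    if st[i,4]>60: print(c[i].round(1),st[i,4],onz(p,c[i],56).round(1))
print([(l,[(np.round(x['at']).tolist(),round(x['conf'],2)) for x in landmark_of(p,l)]) for l in ["rack"]])
E
```

```text
[ 480.34512117 -332.76413705  244.9837655 ] [-1.79992521e+02  1.96117942e-02 -3.44803776e+00] [ 566. -336.  373.] [[-0.06, -1.0, -0.0], [-0.94, 0.05, 0.33], [-0.33, 0.02, -0.95]]
[299.2 149.8] 203 [ 513.6 -306.    56. ]
[337.9 150.2] 199 [ 510.7 -349.8   56. ]
[300.2 208.1] 187 [ 442.8 -301.4   56. ]
[336.  208.5] 186 [ 439.8 -344.8   56. ]
[380.5 254.3] 166 [ 373.  -399.7   56. ]
[271.1 281.5] 412 [ 339.3 -253.4   56. ]
[366.6 281.6] 175 [ 332.  -381.7   56. ]
[277.7 339.5] 196 [ 236.8 -250.6   56. ]
[('rack', [([255.0, 386.0], 0.95), ([169.0, 321.0], 0.82), ([278.0, 264.0], 0.66)])]
```

View pics/w0.png

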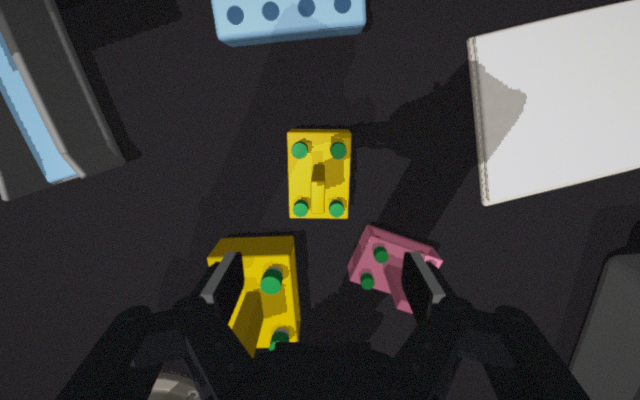

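Wrist view: the target's caps are at (299,150), (338,150), (300,208) and (336,208). That puts its centre at about (476,-325) with yaw -3.4, matching the fixed cameras. The wrist camera sits 86 mm along tool +x, so I will flip the tool to keep it away from the hood.

Call:
apply_moves(
  moves=[
    [[-0.0094,-0.0145,0,0],[0,0,0,-0.0476],[0,0,0,-0.0476],[0,0,0,-0.0476],[0,0,0,-0.0476]],
  ],
)

```text
time_s: 3.3
position: [474.5, -325.8, 245.5]
eef_rot: [-180.0, 0.0, 31.4]
force: [0.1, -0.0, 1.0]
finger_gap: 85.7
gripper_force: 0.0
```

Call:
apply_moves(
  moves=[
    [[0,0,0,-0.0476],[0,0,0,-0.0476],[0,0,0,-0.0476],[0,0,0,-0.0476],[0,0,0,-0.0476]],
  ],
)

```text
time_s: 3.8
position: [474.5, -325.9, 245.5]
eef_rot: [-180.0, 0.0, 74.2]
force: [-0.3, -1.1, 0.6]
finger_gap: 85.3
gripper_force: 0.0
```

Call:
apply_moves(
  moves=[
    [[0,0,0,-0.0476],[0,0,0,-0.0476],[0,0,0,-0.0476],[0,0,0,-0.0476],[0,0,0,-0.0476]],
  ],
)

```text
time_s: 4.3
position: [474.4, -325.9, 245.5]
eef_rot: [-180.0, 0.0, 117.0]
force: [-0.1, 0.3, -0.1]
finger_gap: 85.5
gripper_force: 0.0
```

Call:
apply_moves(
  moves=[
    [[0,0,0,-0.0476],[0,0,0,-0.0476],[0,0,0,-0.0476],[0,0,0,-0.0476],[0,0,0,-0.0476]],
  ],
)

```text
time_s: 4.8
position: [474.4, -326.0, 245.5]
eef_rot: [-180.0, -0.0, 159.9]
force: [-0.6, 0.5, 0.0]
finger_gap: 85.2
gripper_force: 0.0
```

Call:
apply_moves(
  moves=[
    [[0,0,0,-0.0476],[0,0,0,-0.0476],[0,0,0,0],[0,0,0,0]],
  ],
)

```text
time_s: 5.2
position: [474.7, -326.1, 245.4]
eef_rot: [-180.0, -0.0, 176.5]
force: [0.6, 0.5, -0.8]
finger_gap: 85.0
gripper_force: 0.0
```

Call:
apply_moves(
  moves=[
    [[-0.0015,0,0.08,0],[0,0,0.08,0],[0,0,0.08,0],[0,0,0.06,0],[0,0,0,0]],
  ],
)

```text
time_s: 5.7
position: [471.8, -324.6, 90.7]
eef_rot: [179.7, -0.5, 176.5]
force: [-0.6, -0.3, -0.1]
finger_gap: 85.4
gripper_force: 0.0
```

Call:
apply_moves(
  moves=[
    [[0,0,0,0],[0,0,0,0],[0,0,0,0],[0,0,0,0],[0,0,0,0]],
  ],
  hand=255,
)

```text
time_s: 6.2
position: [476.5, -326.5, 96.5]
eef_rot: [-179.9, 0.1, 176.6]
force: [-3.1, 1.5, 5.0]
finger_gap: 13.2
gripper_force: 58.5
```

Call:
apply_moves(
  moves=[
    [[0,0,0,0],[0,0,0,0],[0,0,0,0]],
  ],
)

```text
time_s: 6.5
position: [476.6, -326.5, 96.4]
eef_rot: [-179.9, 0.1, 176.6]
force: [-0.4, 0.1, 4.6]
finger_gap: 13.5
gripper_force: 59.6
```

Call:
apply_moves(
  moves=[
    [[0,0,-0.02,0],[0,0,-0.05,0],[0,0,-0.06,0],[0,0,-0.06,0],[0,0,-0.05,0]],
  ],
)

```text
time_s: 7.0
position: [475.6, -326.0, 216.5]
eef_rot: [180.0, -0.0, 176.6]
force: [0.6, -0.0, -2.3]
finger_gap: 13.1
gripper_force: 58.6
```

Call:
apply_moves(
  moves=[
    [[0,-0.06,0,0],[0,-0.06,0,0],[0,-0.06,0,0],[0,0,0,0],[0,0,0,0]],
  ],
)

```text
time_s: 7.5
position: [469.5, -416.6, 214.1]
eef_rot: [179.9, -0.1, 176.5]
force: [0.1, 0.0, -2.2]
finger_gap: 13.0
gripper_force: 58.8
```

Wrong sign: tool y now points to world +y. I'll reverse it.

Call:
apply_moves(
  moves=[
    [[0,0.06,0,0],[0,0.09,0,0],[0,0.09,0,0],[0,0.09,0,0],[0,0.09,0,0]],
  ],
)

```text
time_s: 8.0
position: [482.5, -202.5, 215.2]
eef_rot: [180.0, -0.0, 176.8]
force: [0.2, -0.3, -1.8]
finger_gap: 13.4
gripper_force: 58.9
```

Call:
apply_moves(
  moves=[
    [[0,0.06,0,0],[0,0.04,0,-0.0352],[0,0,0,-0.0352],[0,0,0,-0.0352],[0,0,0,0]],
  ],
)

```text
time_s: 8.5
position: [485.4, -154.5, 215.2]
eef_rot: [180.0, -0.0, -164.2]
force: [0.4, 0.2, -1.5]
finger_gap: 13.4
gripper_force: 59.0
```

```bash
python3 - <<'E'
from bench import telemetry, optics, landmark_of, boxes_of
from h import *
import pickle
d={}
o=telemetry.get_obs();print(o["position"],o["eef_rot"],o["q"].round(),o["gripper_force"])
for n in ["wrist","top","side"]:
    p=optics.camera(n);cv2.imwrite(f"pics/{n}1.png",p["frame"]);d[n]=p
    print(n,[(l,[(np.round(x['at']).tolist(),round(x['conf'],2)) for x in landmark_of(p,l)]) for l in ["packs_edge","station","stop","hood"]])
pickle.dump(d,open("d1.pkl","wb"))
t=cv2.resize(d["top"]["frame"][80:240,220:340],(450,600),interpolation=cv2.INTER_CUBIC)
cv2.imwrite("pics/t1.png",t)
E
```

```text
[ 485.38010571 -154.52046959  215.19932772] [ 1.79959104e+02 -4.31441610e-02 -1.64192708e+02] [ 52.  20. -47.  94.  16.  72. 108.] 58.98724615573883
wrist [('packs_edge', [([208.0, 430.0], 0.67)]), ('station', [([302.0, 410.0], 0.58)]), ('stop', [([391.0, 425.0], 0.69)]), ('hood', [])]
top [('packs_edge', [([222.0, 300.0], 0.93)]), ('station', [([169.0, 289.0], 0.8)]), ('stop', [([140.0, 280.0], 0.79)]), ('hood', [([152.0, 278.0], 0.77)])]
side [('packs_edge', [([267.0, 320.0], 0.62)]), ('station', [([259.0, 266.0], 0.88)]), ('stop', [([237.0, 244.0], 0.88)]), ('hood', [([190.0, 271.0], 0.6), ([257.0, 265.0], 0.55), ([266.0, 317.0], 0.36)])]
```

View pics/wrist1.png

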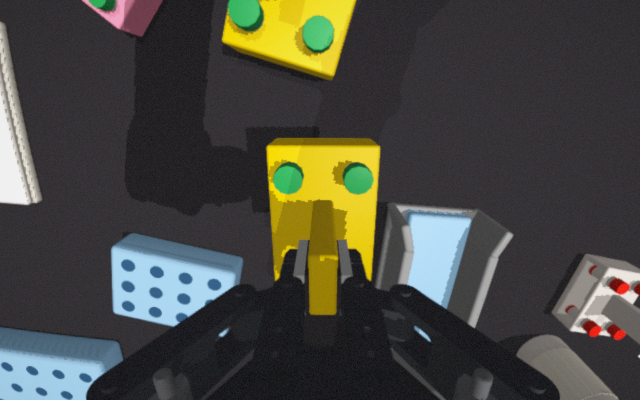

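View pics/t1.png

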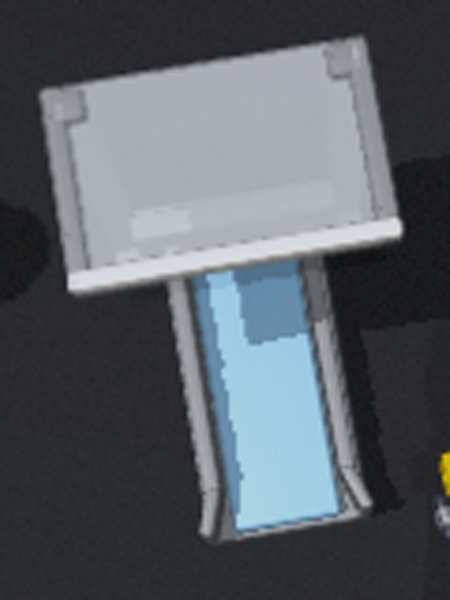

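```bash
python3 - <<'E'
import pickle
from h import *
d=pickle.load(open("d1.pkl","rb"));T,S,W=d["top"],d["side"],d["wrist"]
c=lambda u,v:(220+u/3.75,80+v/3.75)
man=[(T,c(72,293),(-30,100,288)),(T,c(402,240),(-30,-100,288)),(T,c(217,487),(-130,43,75)),(T,c(338,468),(-130,-43,75)),
 (T,c(182,283),(-30,49,75))]
net=[(T,(300,222),(-155,0,0)),(T,(289,169),(0,0,0)),(T,(280,140),(55,0,100)),(S,(320,267),(-155,0,0)),(S,(266,259),(0,0,0)),(S,(244,237),(55,0,100)),(S,(271,190),(-30,0,288)),(W,(430,208),(-155,0,0))]
for n,o in (("man",man),("net",net),("all",man+net)):
    v,r=fit(o,[640,37,15]);print(n,v.round(1),r.round(1).tolist())
    # overlay prep
# rack pose in hand from caps in wrist
m=cv2.inRange(cv2.cvtColor(W["frame"],cv2.COLOR_BGR2HSV),(50,100,40),(85,255,255));n,_,st,cc=cv2.connectedComponentsWithStats(m)
for i in range(1,n):
    if st[i,4]>60: print(cc[i].round(1),onz(W,cc[i],215-96.4+57).round(1))
# wrist overlay
im=W["frame"].copy();it=T["frame"].copy()
a=np.radians(v[2]);R=np.array([[np.cos(a),-np.sin(a),0],[np.sin(a),np.cos(a),0],[0,0,1]])
def ln(P,img,pts,col=(0,0,255)):
    q=proj(P,(R@np.array(pts,float).T).T+np.array([v[0],v[1],0]));cv2.polylines(img,[np.int32(q*8)],False,col,1,cv2.LINE_AA,3)
for P,img in((W,im),(T,it)):
    for s in(1,-1):
        for y in (43,55): ln(P,img,[(-160,s*(y+10),75),(-130,s*y,75),(55,s*y,75)])
    if P is T: ln(P,img,[(-30,-100,288),(-30,100,288)])
    for h in (25,60): ln(P,img,[(-155,-43,h),(-155,43,h)],(0,0,0))
A=cv2.resize(im[180:340,350:550],(400,320));B=cv2.resize(it[110:240,220:340],(369,400),interpolation=2)
o=np.zeros((400,770,3),np.uint8);o[:320,:400]=A;o[:,401:]=B;cv2.imwrite("pics/ov.png",o)
E
```

```text
man [649.2  29.6  10.2] [[-0.1, -0.6], [-0.2, -0.2], [-0.2, -0.5], [-0.7, -0.6], [1.5, 18.1]]
net [645.5  34.   13.8] [[-2.3, -2.5], [-2.9, -1.6], [-0.2, -0.3], [1.9, -2.1], [2.1, -0.1], [1.0, -1.5], [-0.7, 0.4], [-0.1, -0.5]]
all [647.1  31.8  12.2] [[-0.4, 1.7], [-1.0, -0.8], [0.8, 0.5], [0.0, -0.6], [1.2, 19.3], [-3.0, -2.7], [-2.1, -2.1], [1.2, -0.9], [1.5, -1.6], [1.9, -0.8], [1.0, -2.7], [-1.0, -0.1], [1.1, 0.3]]
[102.9   3.7] [ 387.1 -304.1  175.6]
[245.6  13.4] [ 373.1 -227.8  175.6]
[317.7  33.5] [ 372.3 -188.4  175.6]
[287.8 177.9] [ 454.6 -184.9  175.6]
[357.4 178. ] [ 442.9 -143.3  175.6]
```

View pics/ov.png

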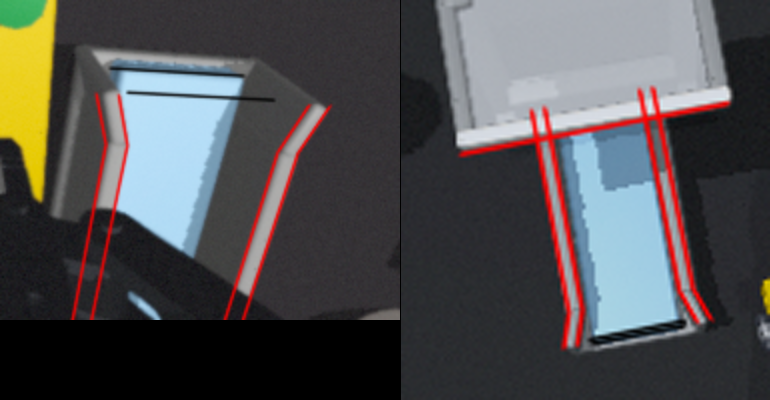

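Overlay: the guides fit well. The hood edge is about 2 px low on the left, so yaw is a bit below 12. I'll fix yaw from the white strip.

```bash
python3 - <<'E'
import pickle
from h import *
d=pickle.load(open("d1.pkl","rb"));T,S,W=d["top"],d["side"],d["wrist"]
g=T["frame"].min(2)
# bottom edge of white strip, subpixel, per column
pts=[]
for u in range(244,324):
    col=g[135:165,u].astype(float); dd=np.diff(col)
    k=int(np.argmin(dd[5:])+5) if True else 0
    w=-np.clip(dd[k-1:k+2],None,0); pts.append((u,135+.5+k+((w*[-1,0,1]).sum()/w.sum())))
pts=np.array(pts); 
p=np.polyfit(pts[:,0],pts[:,1],1)
for _ in range(5):
    r=pts[:,1]-np.polyval(p,pts[:,0]);ok=abs(r)<0.8;p=np.polyfit(pts[ok,0],pts[ok,1],1)
print(ok.sum())
A=onz(T,(245,np.polyval(p,245)),288);B=onz(T,(322,np.polyval(p,322)),288)
print("yaw strip",np.degrees(np.arctan2(A[0]-B[0],-(A[1]-B[1])))*-1, A,B)
# yellow-free guide edges in the wrist picture: LSD segments
ls=cv2.createLineSegmentDetector().detect(cv2.cvtColor(W["frame"],cv2.COLOR_BGR2GRAY))[0][:,0]
for s in ls:
    L=np.hypot(s[2]-s[0],s[3]-s[1]);m=(s[:2]+s[2:])/2
    if L>25 and 375<m[0]<520 and 195<m[1]<340:
        P,Q=onz(W,s[:2],75),onz(W,s[2:],75);print(s.round(1),P.round(1)[:2],Q.round(1)[:2],"ang",np.degrees(np.arctan2(Q[1]-P[1],Q[0]-P[0])).round(1))
ls=cv2.createLineSegmentDetector().detect(cv2.cvtColor(T["frame"],cv2.COLOR_BGR2GRAY))[0][:,0]
print("top")
for s in ls:
    L=np.hypot(s[2]-s[0],s[3]-s[1]);m=(s[:2]+s[2:])/2
    if L>15 and 255<m[0]<325 and 150<m[1]<215:
        P,Q=onz(T,s[:2],75),onz(T,s[2:],75);print(s.round(1),P.round(1)[:2],Q.round(1)[:2],"ang",np.degrees(np.arctan2(Q[1]-P[1],Q[0]-P[0])).round(1))
c=lambda u,v:(220+u/3.75,80+v/3.75);w=lambda u,v:(350+u/2,180+v/2)
o=[(T,c(217,487),(-130,43,75)),(T,c(338,468),(-130,-43,75)),(W,w(279,152),(-130,43,75)),(W,w(125,145),(-130,-43,75)),(W,w(316,104),(-160,53,75)),(T,(245,np.polyval(p,245)),None),(T,(322,np.polyval(p,322)),None)]
def res(v):
    a=np.radians(v[2]);R=np.array([[np.cos(a),-np.sin(a)],[np.sin(a),np.cos(a)]])
    out=[]
    for P,uv,l in o:
        if l is None: q=onz(P,uv,288);out.append((R.T@(q[:2]-v[:2]))[0]+30)
        else: q=onz(P,uv,75);out+=list(R.T@(q[:2]-v[:2])-np.array(l[:2]))
    return np.array(out)
r=least_squares(res,[647,32,12]);print(r.x.round(2),r.fun.round(1))
E
```

```text
72
yaw strip 168.96859688006128 [605.06880414 109.59750539 288.        ] [638.68216617 -62.82365774 288.        ]
[399.  281.2 422.5 291.9] [568.6 -39.3] [575.3  -7.1] ang 78.2
[370.8 279.3 379.7 146.7] [574.7 -71.4] [ 430.4 -112.2] ang -164.2
[438.8 304.  473.9 328.2] [586.4  18.8] [609.9  78. ] ang 68.4
[475.2 325.5 497.9 258.9] [605.5  77.6] [511.7  58.9] ang -168.7
[496.8 257.7 513.2 234.8] [510.7  57. ] [479.8  61.1] ang 172.3
[478.1 209.9 390.5 203.7] [463.9   9.6] [482.4 -82. ] ang -78.6
[446.9 305.6 468.7 229.5] [586.2  29.4] [487.3   9.9] ang -168.8
[468.2 218.3 413.  214.4] [475.5   3.6] [487.2 -55. ] ang -78.7
[404.5 250.4 398.2 281.2] [529.5 -48. ] [568.8 -40.2] ang 11.1
[490.8 253.2 468.3 321.1] [507.2  47.4] [601.3  65.7] ang 11.0
[440.9 302.8 450.3 270.2] [584.3  20.6] [539.5  12. ] ang -169.2
[419.3 210.5 459.4 213.4] [481.3 -50.4] [472.9  -8. ] ang 101.3
[388.4 206.7 375.2 286. ] [486.1 -82.9] [582.  -63.5] ang 11.4
[414.3 246.9 407.5 281.8] [522.5 -39.2] [566.7 -29.5] ang 12.4
[379.8 286.7 391.  225.5] [581.5 -58. ] [505.3 -72.8] ang -169.0
[505.2 227.4 478.9 208.8] [474.3  48.1] [462.5   9.9] ang -107.2
top
[240.3 157.3 325.6 142.8] [654.7 155.2] [700.  -76.9] ang -79.0
[316.8 213.8 305.1 149.2] [503.3 -56.1] [680.5 -21.1] ang 11.2
[264.  154.6 273.4 211.6] [663.3  90.7] [507.2  60.2] ang -168.9
[309.3 214.6 301.4 169.5] [500.8 -36. ] [623.8 -12.2] ang 11.0
[276.9 206.9 268.2 154.2] [520.2  51.3] [664.8  79.4] ang 11.0
[280.5 192.9 282.1 221.6] [558.2  42.7] [480.7  36.2] ang -175.2
[305.9 181.8 312.9 212.2] [589.9 -25.1] [507.4 -45.4] ang -166.2
[273.6 154.9 279.7 192.4] [663.   64.5] [559.5  44.8] ang -169.2
[301.4 169.3 299.  154.2] [624.4 -12.2] [666.2  -4.8] ang 10.0
[316.2 169.3 320.8 194.6] [625.1 -52.4] [555.7 -66. ] ang -168.9
[648.2   30.97  11.2 ] [-0.1  0.5 -1.9 -0.9 -1.5  0.   0.2 -2.1 -2.1  2.4  3.   2.4]
```

Call:
apply_moves(
  moves=[
    [[0,0,0,0.026],[-0.03,0.05,0,0],[-0.036,0.06,0,0],[-0.036,0.06,0,0],[-0.036,0.06,0,0]],
  ],
)

```text
time_s: 9.75
position: [532.2, -29.4, 215.4]
eef_rot: [-180.0, 0.0, -169.1]
force: [0.3, -0.1, -2.2]
finger_gap: 13.2
gripper_force: 59.0
```

Call:
apply_moves(
  moves=[
    [[-0.029,0.05,0,0],[-0.014,0.0214,0,0],[0,0,0,0],[0,0,0,0],[0,0,0,0]],
  ],
)

```text
time_s: 10.25
position: [545.9, 5.8, 214.9]
eef_rot: [-179.9, -0.1, -169.3]
force: [0.6, -1.0, -2.4]
finger_gap: 13.2
gripper_force: 59.1
```

```bash
python3 - <<'E'
from bench import telemetry, optics
from h import *
o=telemetry.get_obs();P=o["position"];print(P,o["eef_rot"],o["q"].round(),o["force"],o["time_s"])
a=np.radians(11.1);R=np.array([[np.cos(a),-np.sin(a)],[np.sin(a),np.cos(a)]]);print("tcp local",R.T@(P[:2]-[648.2,31]))
p=optics.camera("wrist");cv2.imwrite("pics/w2.png",p["frame"])
m=cv2.inRange(cv2.cvtColor(p["frame"],cv2.COLOR_BGR2HSV),(50,100,40),(85,255,255));n,_,st,cc=cv2.connectedComponentsWithStats(m)
for i in range(1,n):
    if st[i,4]>60: q=onz(p,cc[i],P[2]-96.4+57);print(cc[i].round(1),q.round(1),R.T@(q[:2]-[648.2,31]))
E
```

```text
[545.87940744   5.81068202 214.94551627] [-1.79895698e+02 -7.43535300e-02 -1.69260793e+02] [ 32.  25. -47.  89.  19.  75.  82.] [ 0.59167812 -1.01801893 -2.42619161] 10.25
tcp local [-105.25594389   -5.01913125]
[287.8 177.8] [512.4 -21.8 175.5] [-143.44667494  -25.68301237]
[357.3 178.1] [504.5  20.6 175.5] [-143.03890469   17.42829973]
```

View pics/w2.png

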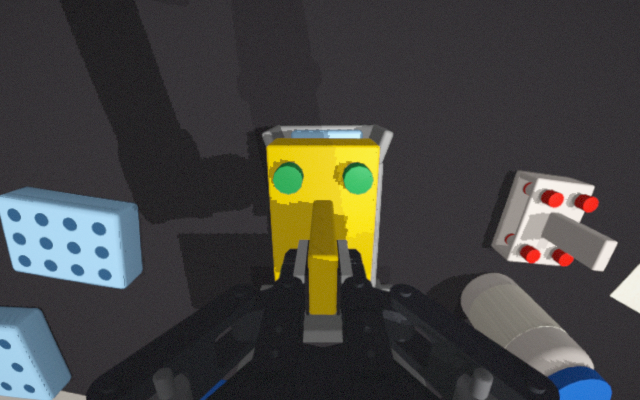

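The rack sits about 4 mm to the right of the guide centre, between the cheeks. I'll correct that, ease the grip so it can slip instead of overloading, and start down.

Call:
apply_moves(
  moves=[
    [[0,0.009,0,-0.002],[0,0,0,0],[0,0,0.03,0],[0,0,0.03,0],[0,0,0,0]],
  ],
  newtons=25,
)

```text
time_s: 10.8
position: [543.5, 12.4, 183.3]
eef_rot: [180.0, -0.3, -168.7]
force: [-1.9, -0.1, -2.9]
finger_gap: 13.1
gripper_force: 58.9
```

Call:
apply_moves(
  moves=[
    [[0,0,0.01,0],[0,0,0.01,0],[0,0,0.01,0],[0,0,0.006,0],[0,0,0,0]],
  ],
)

```text
time_s: 11.3
position: [545.0, 13.0, 166.9]
eef_rot: [180.0, -0.0, -168.7]
force: [0.4, 0.2, -2.0]
finger_gap: 13.6
gripper_force: 59.0
```

Call:
apply_moves(
  moves=[
    [[0,-0.005,0,0],[0,0,0,-0.001],[0,0,0.004,0],[0,0,0.004,0],[0,0,0,0]],
  ],
  hand=255,
  newtons=30,
)

```text
time_s: 11.8
position: [545.4, 10.7, 162.9]
eef_rot: [180.0, -0.0, -168.5]
force: [-0.2, 0.1, -2.3]
finger_gap: 13.4
gripper_force: 59.0
```

Call:
apply_moves(
  moves=[
    [[0,0,0.004,0],[0,0,0.003,0],[0,0,0,0]],
  ],
)

```text
time_s: 12.1
position: [545.5, 10.6, 159.4]
eef_rot: [180.0, -0.0, -168.5]
force: [-0.2, 0.0, -1.6]
finger_gap: 13.1
gripper_force: 59.0
```

Call:
apply_moves(
  moves=[
    [[0,0,0.003,0.002],[0,0,0.003,0],[0,0,0.002,0],[0,0,0,0]],
  ],
)

```text
time_s: 12.5
position: [545.6, 10.6, 155.6]
eef_rot: [180.0, -0.0, -168.9]
force: [0.8, -0.5, -2.4]
finger_gap: 12.7
gripper_force: 59.0
```

Call:
apply_moves(
  moves=[
    [[0,0,0.003,0],[0,0,0.003,0],[0,0,0.002,0],[0,0,0,0]],
  ],
)

```text
time_s: 12.9
position: [545.6, 10.6, 151.6]
eef_rot: [180.0, -0.0, -168.9]
force: [0.3, 0.3, -1.3]
finger_gap: 13.2
gripper_force: 59.0
```

Call:
apply_moves(
  moves=[
    [[0,0,0.003,0],[0,0,0.003,0],[0,0,0.003,0],[0,0,0,0]],
  ],
)

```text
time_s: 13.3
position: [545.5, 10.6, 147.0]
eef_rot: [180.0, -0.0, -168.9]
force: [0.3, -0.7, -2.8]
finger_gap: 13.1
gripper_force: 59.0
```

Call:
apply_moves(
  moves=[
    [[0,0,0.003,0],[0,0,0.003,0],[0,0,0.003,0],[0,0,0,0]],
  ],
)

```text
time_s: 13.7
position: [545.6, 10.6, 142.5]
eef_rot: [180.0, -0.0, -168.9]
force: [-1.1, 0.2, -2.8]
finger_gap: 13.4
gripper_force: 59.0
```

Call:
apply_moves(
  moves=[
    [[0,0,0.003,0],[0,0,0.003,0],[0,0,0.003,0],[0,0,0,0]],
  ],
)

```text
time_s: 14.1
position: [545.5, 10.6, 138.0]
eef_rot: [180.0, -0.0, -168.9]
force: [0.1, -0.5, -2.4]
finger_gap: 13.0
gripper_force: 59.0
```

Call:
apply_moves(
  moves=[
    [[0,0,0.003,0],[0,0,0.003,0],[0,0,0.003,0],[0,0,0,0]],
  ],
)

```text
time_s: 14.5
position: [545.5, 10.6, 133.5]
eef_rot: [180.0, -0.0, -168.9]
force: [-0.7, -0.2, -2.0]
finger_gap: 13.2
gripper_force: 59.0
```

Call:
apply_moves(
  moves=[
    [[0,0,0.003,0],[0,0,0.003,0],[0,0,0.003,0],[0,0,0,0]],
  ],
)

```text
time_s: 14.9
position: [545.5, 10.6, 129.0]
eef_rot: [180.0, -0.0, -168.9]
force: [-0.4, -0.5, -1.7]
finger_gap: 13.1
gripper_force: 59.0
```

Call:
apply_moves(
  moves=[
    [[0,0,0.003,0],[0,0,0.003,0],[0,0,0.002,0],[0,0,0,0]],
  ],
)

```text
time_s: 15.3
position: [545.8, 10.8, 126.5]
eef_rot: [-180.0, 0.0, -168.9]
force: [-3.0, -0.4, 4.0]
finger_gap: 13.1
gripper_force: 60.2
```

Contact: +6 N at underside height of about 30 mm. I'll hold, then let go.

Call:
apply_moves(
  moves=[
    [[0,0,0.001,0],[0,0,0,0],[0,0,0,0]],
  ],
)

```text
time_s: 15.6
position: [545.7, 10.7, 126.5]
eef_rot: [-179.9, 0.0, -168.9]
force: [-4.8, -1.0, 7.7]
finger_gap: 13.1
gripper_force: 60.6
```

Call:
apply_moves(
  moves=[
    [[0,0,0,0],[0,0,0,0],[0,0,0,0],[0,0,0,0],[0,0,0,0]],
  ],
  hand=0,
)

```text
time_s: 16.1
position: [545.7, 10.7, 124.6]
eef_rot: [180.0, -0.0, -168.9]
force: [-0.3, 0.1, 0.4]
finger_gap: 84.1
gripper_force: 0.0
```

Call:
apply_moves(
  moves=[
    [[0,0,-0.02,0],[0,0,-0.04,0],[0,0,-0.07,0],[0,0,-0.07,0],[0,0,0,0]],
  ],
)

```text
time_s: 16.6
position: [549.2, 12.1, 230.9]
eef_rot: [-179.9, 0.7, -168.9]
force: [-0.2, 0.3, -0.5]
finger_gap: 85.7
gripper_force: 0.0
```

Call:
apply_moves(
  moves=[
    [[0.08,0,0,0],[0.08,0,0,0],[0.08,0,0,0],[0.008,0,0,0.0455],[0,0,0,0.0455]],
  ],
)

```text
time_s: 17.1
position: [422.3, -14.2, 224.7]
eef_rot: [-179.8, -0.0, 174.3]
force: [1.1, -0.1, -0.4]
finger_gap: 85.3
gripper_force: 0.0
```

Call:
apply_moves(
  moves=[
    [[0,0,0,0.0455],[0,0,0,0.0455],[0,0,0,0.0455],[0,0,0,0.0455],[0,0,0,0.0455]],
  ],
)

```text
time_s: 17.6
position: [423.8, -13.1, 224.8]
eef_rot: [-180.0, 0.0, 133.5]
force: [0.1, -0.9, 0.2]
finger_gap: 85.5
gripper_force: 0.0
```

Call:
apply_moves(
  moves=[
    [[0,0,0,0.0455],[0,0,0,0.0455],[0,0,0,0.0455],[0,0,0,0.0455],[0,0,0,0]],
  ],
)

```text
time_s: 18.1
position: [423.9, -13.1, 224.8]
eef_rot: [-180.0, 0.0, 101.1]
force: [0.1, 0.1, -0.2]
finger_gap: 85.6
gripper_force: 0.0
```

```bash
cat > chk.py <<'E'
from bench import telemetry, optics
from h import *
import sys
o=telemetry.get_obs();P=o["position"];print(P.round(1),o["eef_rot"].round(2),o["q"].round(),o["force"].round(1),o["time_s"])
a=np.radians(11.1);R=np.array([[np.cos(a),-np.sin(a)],[np.sin(a),np.cos(a)]]);print("tcp local",(R.T@(P[:2]-[648.2,31])).round(1))
for c in sys.argv[1:]:
    p=optics.camera(c);cv2.imwrite(f"pics/{c}_{o['time_s']:.1f}.png",p["frame"])
    m=cv2.inRange(cv2.cvtColor(p["frame"],cv2.COLOR_BGR2HSV),(45,100,30),(85,255,255));n,_,st,cc=cv2.connectedComponentsWithStats(m)
    for i in range(1,n):
        q=onz(p,cc[i],30+57);l=R.T@(q[:2]-[648.2,31])
        if st[i,4]>5 and abs(l[1])<60 and -180<l[0]<80: print(c,cc[i].round(1),st[i,4],"local",l.round(1))
E
python3 chk.py top side wrist
```

```text
[423.9 -13.1 224.8] [-1.7999e+02  1.0000e-02  1.0109e+02] [ 39.   7. -42. 105.   5.  70.   6.] [ 0.1  0.1 -0.2] 18.1
tcp local [-2.286e+02 -1.000e-01]
top [298.1 183.1] 38 local [-70.  -22.4]
top [281.9 185.9] 38 local [-70.1  21.4]
side [291.8 237.8] 38 local [-70.4 -18.6]
side [317.7 241.8] 37 local [-142.1  -17.7]
side [288.4 251. ] 36 local [-70.8  25.8]
side [314.8 255.1] 36 local [-142.1   26.3]
wrist [410.4 166.7] 308 local [-142.5   23.7]
wrist [481.2 167.3] 335 local [-71.9  23.6]
wrist [405.9 208.2] 283 local [-142.8  -19.7]
```

Call:
apply_moves(
  moves=[
    [[0,0,0.08,0],[0,0,0.08,0],[0,0,0.08,0],[0,0,0.07,0],[0,0,0.024,0]],
  ],
)

```text
time_s: 18.75
position: [421.1, -13.3, 54.8]
eef_rot: [-179.6, -0.1, 101.2]
force: [-0.6, -0.1, 0.3]
finger_gap: 85.5
gripper_force: 0.0
```

Call:
apply_moves(
  moves=[
    [[0,0,0,0],[0,0,0,0],[0,0.006,0,0],[0,0.006,0,0],[0,0.006,0,0]],
  ],
)

```text
time_s: 19.25
position: [434.3, -11.6, 58.9]
eef_rot: [179.9, 0.1, 101.0]
force: [-0.2, 0.2, -0.4]
finger_gap: 85.2
gripper_force: 0.0
```

Call:
apply_moves(
  moves=[
    [[0,0.008,0,0],[0,0.008,0,0],[0,0.008,0,0],[0,0.008,0,0],[0,0.008,0,0]],
  ],
)

```text
time_s: 19.75
position: [452.7, -7.7, 57.7]
eef_rot: [-180.0, -0.0, 101.0]
force: [-1.1, -0.6, 1.6]
finger_gap: 85.2
gripper_force: 1.0
```

```bash
python3 chk.py top wrist
```

```text
[452.7  -7.7  57.7] [-179.97   -0.    101.05] [ 30.  23. -38. 114.  19.  49.  -8.] [-1.1 -0.6  1.6] 19.75
tcp local [-199.3   -0.3]
top [296.9 176.9] 38 local [-53.  -22.2]
top [280.9 179.7] 37 local [-52.9  21.4]
wrist [628.7 246.7] 821 local [-66.1  27.2]
wrist [497.  252.2] 2016 local [-126.    25.9]
wrist [478.7 309.4] 11 local [-128.    -3.3]
```

Call:
apply_moves(
  moves=[
    [[0,0.014,0,0],[0,0.014,0,0],[0,0.014,0,0],[0,0.014,0,0],[0,0.014,0,0]],
  ],
)

```text
time_s: 20.35
position: [487.6, -0.9, 57.7]
eef_rot: [180.0, -0.0, 101.0]
force: [-1.3, 0.1, -0.0]
finger_gap: 85.4
gripper_force: 0.5
```

Call:
apply_moves(
  moves=[
    [[0,0.014,0,0],[0,0.014,0,0],[0,0.014,0,0],[0,0.014,0,0],[0,0.01,0,0]],
  ],
)

```text
time_s: 20.85
position: [520.1, 5.5, 57.8]
eef_rot: [180.0, -0.0, 101.0]
force: [-0.6, -0.4, -0.4]
finger_gap: 85.1
gripper_force: 0.6
```

```bash
python3 chk.py side
```

```text
[520.1   5.5  57.8] [179.98  -0.   101.04] [ 25.  30. -36. 104.  22.  53. -10.] [-0.6 -0.4 -0.4] 20.85
tcp local [-130.6   -0.4]
side [261.4 234. ] 36 local [ 14.4 -16.7]
side [257.2 246.5] 36 local [14.4 26.5]
side [283.2 250.5] 39 local [-57.   26.6]
```

Call:
apply_moves(
  moves=[
    [[0,0.01,0,0],[0,0.01,0,0],[0,0.008,0,0],[0,0.004,0,0],[0,0,0,0]],
  ],
)

```text
time_s: 21.4
position: [535.6, 8.5, 57.9]
eef_rot: [179.9, -0.0, 101.0]
force: [0.3, 0.3, -0.8]
finger_gap: 85.3
gripper_force: 0.0
```

Call:
apply_moves(
  moves=[
    [[0,0.004,0,0],[0,0,0,0]],
  ],
)

```text
time_s: 21.6
position: [537.1, 8.8, 57.8]
eef_rot: [180.0, 0.0, 101.0]
force: [-0.7, -0.8, 1.1]
finger_gap: 85.3
gripper_force: 0.4
```

Call:
apply_moves(
  moves=[
    [[0,0.004,0,0],[0,0,0,0]],
  ],
)

```text
time_s: 21.8
position: [537.4, 8.8, 57.6]
eef_rot: [-179.8, 0.0, 101.0]
force: [-5.4, -0.4, 4.6]
finger_gap: 85.4
gripper_force: 2.5
```

Call:
apply_moves(
  moves=[
    [[0,0.002,0,0],[0,0,0,0],[0,0,0,0]],
  ],
)

```text
time_s: 22.1
position: [537.4, 8.7, 57.5]
eef_rot: [-179.7, 0.0, 101.0]
force: [-7.5, -1.1, 4.8]
finger_gap: 85.5
gripper_force: 3.4
```

```bash
python3 chk.py side; python3 - <<'E'
import cv2,glob
i=cv2.imread(sorted(glob.glob("pics/side_2[12]*"))[-1]);cv2.imwrite("pics/s.png",cv2.resize(i[150:300,200:350],(600,600),interpolation=2))
E
```

```text
[537.4   8.7  57.5] [-1.7968e+02  4.0000e-02  1.0104e+02] [ 23.  32. -36. 101.  22.  55. -10.] [-7.5 -1.1  4.8] 22.1
tcp local [-113.    -0.5]
side [255.  232.9] 33 local [ 32.8 -17.2]
side [250.8 245.7] 40 local [32. 27.]
side [276.7 249.5] 37 local [-39.2  26.5]
```

View pics/s.png

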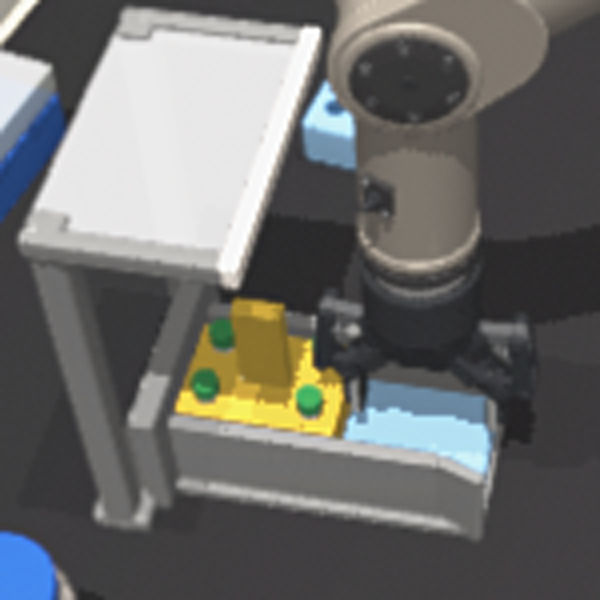

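The rack looks seated against the stop and aligned. I'll press slightly harder to confirm it is rigid, then back off.

Call:
apply_moves(
  moves=[
    [[0,0.004,0,0],[0,0,0,0],[0,0,0,0]],
  ],
)

```text
time_s: 22.45
position: [537.4, 8.7, 57.2]
eef_rot: [-179.4, 0.1, 101.0]
force: [-10.3, -1.1, 7.1]
finger_gap: 85.4
gripper_force: 5.3
```

Call:
apply_moves(
  moves=[
    [[0,0.004,0,0],[0,0,0,0],[0,0,0,0]],
  ],
)

```text
time_s: 22.75
position: [537.4, 8.7, 56.9]
eef_rot: [-179.2, 0.1, 101.0]
force: [-15.2, -2.9, 10.4]
finger_gap: 85.2
gripper_force: 7.2
```

Call:
apply_moves(
  moves=[
    [[0,-0.006,0,0],[0,-0.01,0,0],[0,-0.02,0,0],[0,-0.06,0,0],[0,-0.06,0,0]],
  ],
)

```text
time_s: 23.25
position: [467.3, -4.6, 58.1]
eef_rot: [179.9, -0.0, 101.1]
force: [-0.7, -0.6, 0.6]
finger_gap: 85.5
gripper_force: 0.0
```

Call:
apply_moves(
  moves=[
    [[0,-0.06,0,0],[0,0,-0.06,0],[0,0,-0.08,0],[0,0,-0.08,0],[0,0,-0.08,0]],
  ],
)

```text
time_s: 23.75
position: [437.7, -10.4, 209.6]
eef_rot: [179.9, 0.1, 101.1]
force: [0.6, -1.2, -0.6]
finger_gap: 85.6
gripper_force: 0.0
```

Call:
apply_moves(
  moves=[
    [[0,0,0,0],[0,0,0,0],[0,0,0,0]],
  ],
)

```text
time_s: 24.05
position: [436.9, -10.8, 206.7]
eef_rot: [-179.9, -0.0, 101.0]
force: [-0.1, -0.3, -0.5]
finger_gap: 85.3
gripper_force: 0.0
```

```bash
python3 chk.py top side; python3 - <<'E'
import cv2,glob
f=sorted(glob.glob("pics/side_2*"))[-1];i=cv2.imread(f);t=cv2.imread(f.replace("side","top"))
import numpy as np
cv2.imwrite("pics/s2.png",np.hstack([cv2.resize(i[150:300,200:350],(400,400),interpolation=2),cv2.resize(t[90:240,220:370],(400,400),interpolation=2)]))
E
```

```text
[436.9 -10.8 206.7] [-1.7989e+02 -1.0000e-02  1.0104e+02] [ 38.  10. -43. 105.   7.  68.   3.] [-0.1 -0.3 -0.5] 24.05
tcp local [-215.4   -0.3]
top [296.  171.8] 39 local [-38.8 -22.1]
top [280.  174.6] 37 local [-38.8  21.4]
side [255.  232.9] 33 local [ 32.8 -17.2]
side [280.6 236.2] 38 local [-39.3 -18.5]
side [250.9 245.7] 39 local [31.8 26.9]
side [276.7 249.5] 37 local [-39.2  26.5]
```

View pics/s2.png

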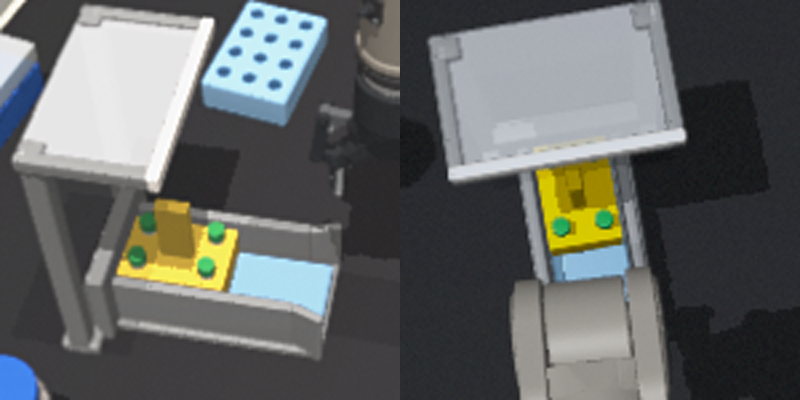

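The rack stands level between the guides against the back stop. Its caps haven't moved since the push, and the robot is clear. Handing in.

```bash
python3 -c "
from bench import job
print(job.sign_off())"
```

```text
the job is handed in; nothing more can be done
None
```

I handed the job in at about 24 s: the smaller yellow rack stands let go on the packs (about 30 mm high), pushed home until the back stop held rigid at 15 N, with the robot clear; no verdict came back, and since the interface could not tilt the gripper I let go at the mouth and pushed the rack in with the fingers.

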